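# Lock the shaker platform with its hidden-hole pin

### The arm

A 6-joint arm with a two-finger parallel gripper is mounted at the origin on the work surface. World frame = base frame: x ahead of the robot, y to its left, z up, the work surface at z = 0. Lengths are in m, angles in degrees, forces in N, time in s.
With the tool pointing down it reaches from about 0.25 to 0.725 m from the base axis. Payload 9.7 kg.
Tool frame: the origin (TCP) lies between the finger pads; the fingertips stand 25 mm ahead of it and the grasp point (between the pads) lies 6 mm ahead of it; z points along the fingers, y is the line along which they close (so a half turn about z gives the same grasp; the last joint's range is limited). The gripper opens to 85 mm and grips with 20 to 120 N. Pads are 22 mm wide; open, the fingers measure 114 mm over their backs; the gripper's body (76 mm by 85 mm) begins 54 mm behind the grasp point. The pads swing forward as they close: fully open they stand 13 mm farther back than shut.
Start: joints at [-68.755, 4.979, 10.078, 95.1, 0, 90], TCP at [0.199, -0.513, 0.256] pointing down, gripper open.
Joint ranges: [-179.16, 179.16], [-48.56, 103.87], [-65.8, 70.77], [-126.05, 130.52], [-82.76, 87.17], [-180, 180]. Speed limits (degrees/s): [127.2, 127.2, 147.25, 180, 180, 180].

### API

Orientations are given as [roll, pitch, yaw] about the fixed x, y, z axes, in that order (R = Rz(yaw) Ry(pitch) Rx(roll)).
In Python, from workcell import bot gives the robot as it stands. The module is installed in compiled form; this text tells all that it offers.
- The arm moves only by the shell command python3 -m pendant 'ROWS' [FORCE]. ROWS is a JSON object whose key "increments" holds a list of rows, 1 to 5 of them, each of 5 numbers: dx, dy, dz in a scale on which 1.0 is 0.75 m, then a turn about the tool's z in shares of 360 degrees (1.0 is 360 degrees), then the finger opening in m; each row is the pose to reach, as a shift and turn from the pose commanded when the command began, along the tool's axes at that moment; what a row does not reach only later rows make up. A row lasts 1/12 s, in which the tool goes at most 0.0417 m and 7.16 degrees, less where a joint would pass 70% of its speed; a pose out of reach is approached as far as the arm can. The fingers move at their own pace and stop on an object; FORCE is the grip in N (left out, the last holds). Time passes only in rows, so rows that do not move let the fingers close. It prints the time, the measured TCP pose, the force, the opening and the grip force at its end. Input that does not fit is refused with a message, and nothing moves.
- bot.get_obs(): the state, without advancing time (a new reading comes with each control period).
- bot.camera(name): name is "side" or "top"; returns the picture (400x640x3 uint8, blue, green, red); there is no depth.
- bot.camera_info(name): a dict with "mtx" (3x3 intrinsics, pixels), "extrinsics" (4x4, takes a point from camera to world coordinates). Camera axes: x right, y down, z forward; pixel columns grow to the right and rows downward; lengths in m; the calibration is good to about 2 mm. A picture is of the moment at which its call begins. camera_info takes no time and is no camera call.
- bot.job_done(): hands the job in; it is judged then, once.
The state is a dict: "time": time; "q": joint angles; "qd": joint speeds; "joint_efforts": joint torques, N m; "ee_pos": TCP position; "tcp_rot": TCP orientation; "wrist_force": force on the tool from outside, world axes, zero at the start; "torque": the same for the moment, N m; "opening": finger opening in m; "grasp_force": force on a finger pad.
Only numpy, scipy, OpenCV 4.12 (cv2) and the standard library are available. Lean on these libraries where they do the work, as an engineer would, in place of code of your own. Each camera call takes 0.05 s, during which the arm holds its last target. There are 200 camera calls.

### The job

Lock the bench shaker's sliding platform for transport: draw the flat-tabbed lock pin out of its stand, put it through the bush in the platform, and, pressing only lightly on the sprung strip beneath, slide pin and platform along together until the pin drops into the strip's hidden hole. Seat the pin fully home, collar down on the bush, let go of it, and leave the other screw in the stand and everything else on the bench alone.

Things in the scene. Friction and masses are not known exactly. Their poses are not given: they have to be found in the camera images.
- shaker: Low white bench shaker, housing 250 (x) by 280 (y) by 74 mm high, fixed, grey panel on its +x side. Origin: centre of its underside; z up. Its aluminium platform (246 by 290 mm, top 86 mm above the bench) slides along the shaker's y. A tray of capped vials, up to 129 mm high, is clamped on the platform's +x half; the bush is in the -x half.
- bush (a point): Centre of the mouth of the bush: a round vertical through hole, 12 mm diameter, 2 mm chamfer, 18 mm deep, in a square steel boss (50 by 50 mm) of the platform, mouth 98 mm above the bench, 55 mm to the -x side of the shaker's centre line. Axes parallel to the shaker's. Moves with the platform.
- platform (a joint): Platform position, m: 0 = bush at the shaker's y = 0, growing along the shaker's +y, stops at -0.030 and +0.030. Slides with about 1 N of friction, stays where left, starts parked near its -y end. The strip's one hole (12 mm, 2 mm chamfer) is straight under the bush's path and meets the bush at one joint value between -0.006 and +0.024, which cannot be seen or read.
- strip (a joint): How far the sprung lock strip is pressed down, m, 0 = at rest. A level steel strip 8 mm thick, hidden under the platform along the bush's whole path, upper face 36 mm below the bush mouth, on a spring of 1.5 N per mm. Pressing it more than 7.5 mm down (about 11 N) bends it: not allowed. Below it is free room for the pin.
- lock_pin: Steel lock pin, about 0.1 kg, upright in the stand, collar on the stand's top. Origin: centre of the tip, z up. Shaft 10 mm diameter, 54 mm long, 3 mm tip chamfer; collar 22 mm diameter, 54 to 59 mm from the tip; above it a flat grip tab 28 mm along x, 12 mm thick along y, 36 mm tall, top 95 mm from the tip. Home: collar on the boss, tip 54 mm below the bush mouth.
- jack_screw: Look-alike to be left alone in the other hole of the stand: steel screw with a round knob 26 mm diameter and 22 mm tall on a 22 mm collar, 10 mm shaft 40 mm long, no flat tab; its top 67 mm from its origin at its tip, 85 mm above the bench.
- stand: Grey plastic stand fixed on the bench, 130 (x) by 60 (y) by 58 mm high, origin at the centre of its underside, with two vertical 12 mm through holes 68 mm apart along its x; which hole holds the pin varies.
- bottle_a: Amber bottle with black cap, 72 mm diameter, 165 mm high, on the bench; leave alone. Origin under its centre.
- bottle_b: Amber bottle with blue cap, 72 mm diameter, 165 mm high; leave alone. Origin under its centre.
- vial: Small glass vial, 24 mm diameter, 45 mm high, between stand and shaker; leave alone. Origin under its centre.
- jar: Clear jar with white lid, 60 mm diameter, 60 mm high; leave alone. Origin under its centre.
- beaker: Open glass beaker, 66 mm diameter, 80 mm high; leave alone. Origin under its centre.
- tube_rack: Orange rack with capped tubes, 100 by 160 by 103 mm high; leave alone. Origin under its centre.
- tip_box: Red box, 85 by 120 by 50 mm high; leave alone. Origin under its centre.

How it is judged:
By the outcome, as a careful person would: the job done as asked, in the order asked, and still so for the second after the job is handed in, with the robot touching nothing.
It also fails if it takes over 58 s, if anything falls off the work surface, if the arm or the gripper's body presses on something with over 40 N, if the wrist force passes 120 N, or if a joint passes its speed limit or range.

## Working session

There is one attempt and no reset: what is moved stays moved. The work goes in short steps, Python scripts to look and compute and a shell command to move; the robot and the scene stay as the last step left them, time stands still between calls to the robot, and variables do not carry over. Pictures are saved under pics/ and viewed, at most 10 in all, crops included, and the job is handed in when it is done.

```bash
mkdir -p pics; python3 - <<'E'
from workcell import bot
import cv2,numpy as np
for n in("side","top"):
    im=bot.camera(n); cv2.imwrite(f"pics/{n}0.png",im)
    i=bot.camera_info(n); print(n,np.round(i["mtx"],1).tolist(),np.round(i["extrinsics"],3).tolist())
o=bot.get_obs(); print({k:np.round(v,3).tolist() for k,v in o.items()})
E
```

```text
side [[389.8, 0.0, 315.7], [0.0, 389.8, 197.2], [0.0, 0.0, 1.0]] [[0.859, -0.292, 0.421, 0.081], [-0.512, -0.515, 0.687, -0.911], [0.016, -0.806, -0.592, 0.823], [0.0, 0.0, 0.0, 1.0]]
top [[462.9, 0.0, 323.5], [0.0, 462.9, 199.4], [0.0, 0.0, 1.0]] [[0.026, -0.983, 0.179, 0.39], [-0.999, -0.029, -0.014, -0.018], [0.019, -0.179, -0.984, 1.427], [0.0, 0.0, 0.0, 1.0]]
{'time': 0.1, 'q': [-68.754, 5.007, 10.04, 95.1, -0.001, 90.0], 'qd': [0.019, -0.11, 0.094, -0.036, 0.003, -0.014], 'joint_efforts': [-0.001, -52.156, 46.565, 0.016, -0.0, 0.0], 'ee_pos': [0.199, -0.512, 0.256], 'tcp_rot': [-179.932, 0.001, 21.246], 'wrist_force': [0.295, 0.843, -0.809], 'torque': [0.017, -0.032, -0.017], 'grasp_force': 0.0, 'opening': 0.086}
```

View pics/side0.png

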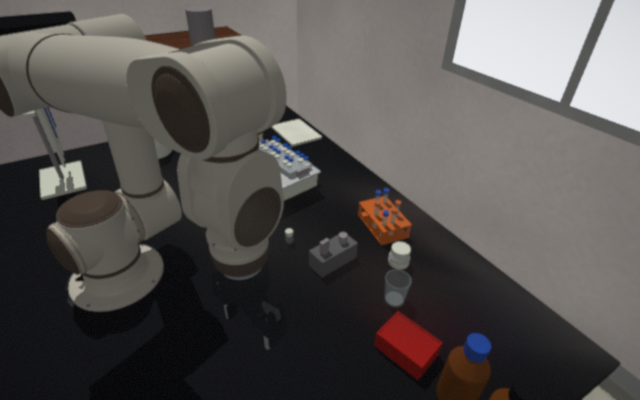

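View pics/top0.png

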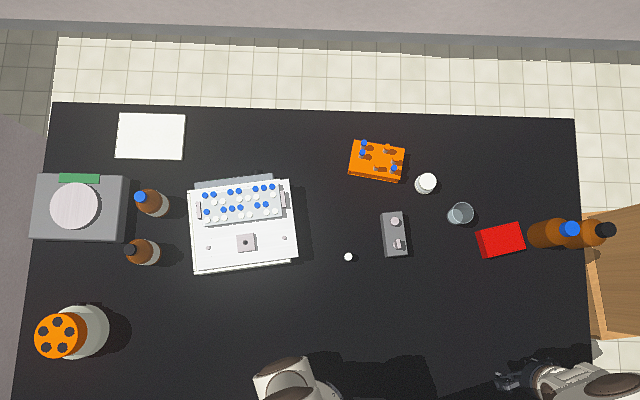

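The side view shows the stand at about (333,253) with the arm hiding much of the shaker. The top view shows the bush at (246,242), the round knob at (395,221) and the tab at (397,244). I'll zoom in on these.

```bash
python3 - <<'E'
import cv2,numpy as np
t=cv2.imread("pics/top0.png");s=cv2.imread("pics/side0.png")
def c(im,x,y,w,h,W,H): return cv2.resize(im[y:y+h,x:x+w],(W,H),interpolation=cv2.INTER_CUBIC)
a=c(t,370,200,50,66,300,396); b=c(s,300,220,66,60,440,400)[:396]
d=c(t,180,170,125,110,450,396)
cv2.imwrite("pics/c1.png",cv2.convertScaleAbs(np.hstack([a,cv2.convertScaleAbs(b,alpha=1.8)]),alpha=1))
g=cv2.convertScaleAbs(c(t,180,165,130,115,780,690)[:600]); cv2.imwrite("pics/c2.png",g)
E
```

```text
(no output)
```

View pics/c1.png

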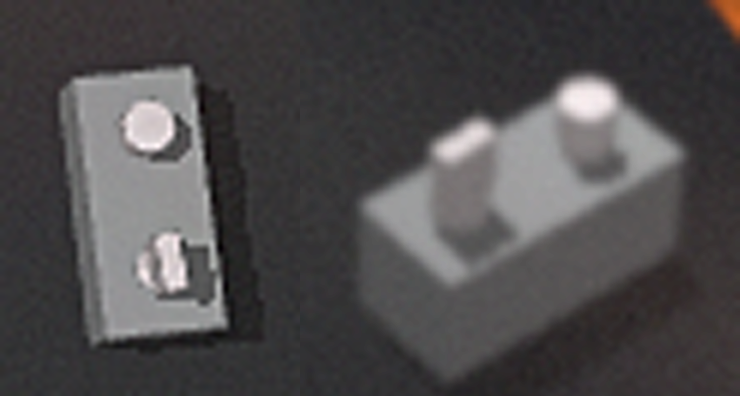

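View pics/c2.png

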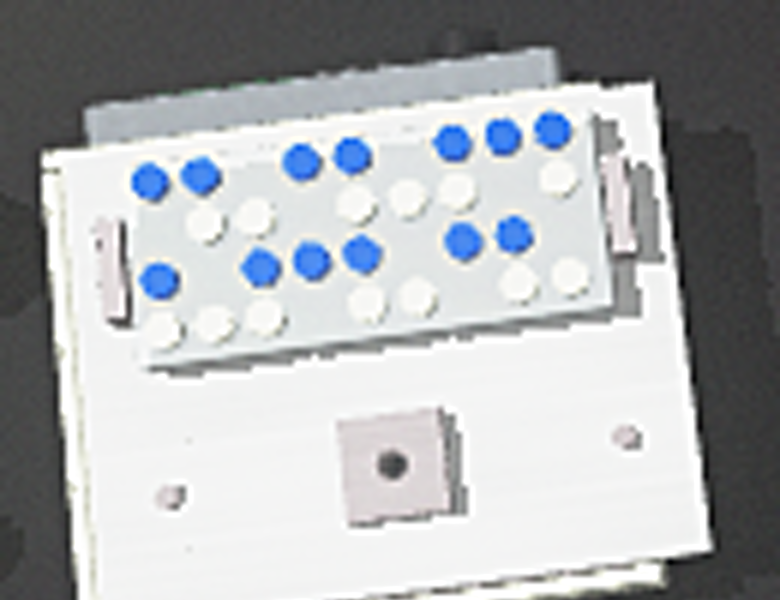

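The tab stands at top pixel (398.6,243.6) and side pixel (324.7,241), with the knob beyond it. The bush hole is at top pixel (245,242). The stand and shaker are both turned by several degrees.

```bash
cat >h.py <<'E'
from workcell import bot
import cv2,numpy as np
def ray(n,p):
    i=bot.camera_info(n);E=np.array(i["extrinsics"]);d=E[:3,:3]@np.linalg.solve(np.array(i["mtx"]),[p[0],p[1],1.])
    return E[:3,3],d/np.linalg.norm(d)
def plane(n,p,z):
    c,d=ray(n,p);return c+d*(z-c[2])/d[2]
def tri(ps):
    A=np.zeros((3,3));b=np.zeros(3)
    for n,p in ps:
        c,d=ray(n,p);M=np.eye(3)-np.outer(d,d);A+=M;b+=M@c
    x=np.linalg.solve(A,b)
    return x,[round(1000*float(np.linalg.norm((np.eye(3)-np.outer(ray(n,p)[1],ray(n,p)[1]))@(x-ray(n,p)[0]))),1) for n,p in ps]
def blobs(im,box,lo,hi,k=8,amin=3):
    "blobs in box (x,y,w,h), upscaled k, grey in [lo,hi]: centre px, size, angle, area"
    x,y,w,h=box;g=cv2.cvtColor(im,cv2.COLOR_BGR2GRAY)
    g=cv2.warpAffine(g,np.float32([[k,0,-k*x],[0,k,-k*y]]),(k*w,k*h),flags=cv2.INTER_CUBIC)
    m=cv2.inRange(g,lo,hi);out=[]
    for c in cv2.findContours(m,cv2.RETR_CCOMP,cv2.CHAIN_APPROX_NONE)[0]:
        a=cv2.contourArea(c)/k/k
        if a<amin: continue
        M=cv2.moments(c);r=cv2.minAreaRect(c)
        out.append((np.array([M['m10'],M['m01']])/M['m00']/k+[x,y],cv2.boxPoints(r)/k+[x,y],a))
    return out
E
python3 - <<'E'
from h import *
t=cv2.imread("pics/top0.png");s=cv2.imread("pics/side0.png")
np.set_printoptions(precision=4,suppress=True)
def show(n,im,box,lo,hi,z=None):
    for c,b,a in blobs(im,box,lo,hi):
        print(n,lo,c.round(2),round(a,1),b.round(1).tolist(), plane(n,c,z) if z else '')
for lo in(180,200,220): show("top",t,(370,200,50,66),lo,255,.099)
for lo in(90,105,120): show("side",s,(315,225,40,35),lo,255)
show("top",t,(238,234,18,18),0,130,.098)
show("top",t,(230,228,32,30),150,225,.098)
show("top",t,(178,165,130,115),228,255,.086)
show("top",t,(370,200,50,66),100,180,.058)
E
```

```text
top 180 [393.57 244.71] 6.6 [[392.0, 242.3], [393.9, 241.9], [395.0, 247.2], [393.1, 247.6]] [ 0.5057 -0.2419  0.099 ]
top 180 [398.1  243.02] 29.4 [[395.2, 238.8], [399.2, 238.1], [400.9, 247.3], [396.9, 248.0]] [ 0.5109 -0.2549  0.099 ]
top 180 [394.35 220.5 ] 50.6 [[390.2, 216.5], [398.4, 216.5], [398.4, 224.4], [390.2, 224.4]] [ 0.576  -0.2442  0.099 ]
top 200 [393.54 245.02] 3.0 [[392.0, 243.4], [393.3, 242.9], [394.8, 246.4], [393.6, 246.9]] [ 0.5048 -0.2418  0.099 ]
top 200 [398.14 243.04] 24.6 [[395.5, 238.9], [399.1, 238.3], [400.7, 247.1], [397.1, 247.7]] [ 0.5109 -0.255   0.099 ]
top 200 [394.39 220.57] 45.6 [[390.6, 216.8], [398.2, 216.8], [398.2, 224.2], [390.6, 224.2]] [ 0.5758 -0.2443  0.099 ]
top 220 [399.19 245.97] 3.3 [[397.6, 244.0], [400.0, 243.9], [400.1, 247.2], [397.8, 247.3]] [ 0.5026 -0.258   0.099 ]
top 220 [394.37 222.19] 9.3 [[390.4, 223.8], [390.9, 218.7], [398.4, 219.5], [397.8, 224.6]] [ 0.571  -0.2442  0.099 ]
side 90 [337.76 245.87] 4.2 [[336.1, 247.2], [337.6, 243.9], [339.4, 244.8], [337.9, 248.0]] 
side 90 [324.17 240.89] 26.5 [[319.5, 241.7], [326
[... 8186 characters left out ...]
243.02] 32.0 [[395.1, 238.7], [399.3, 238.0], [401.0, 247.4], [396.7, 248.1]] [ 0.5147 -0.2623  0.058 ]
top 100 [383.73 235.83] 4.8 [[383.0, 239.4], [383.0, 233.2], [384.2, 233.2], [384.2, 239.4]] [ 0.5349 -0.2195  0.058 ]
top 100 [382.72 227.59] 4.0 [[382.1, 230.8], [382.1, 225.1], [383.2, 225.1], [383.2, 230.8]] [ 0.5594 -0.2164  0.058 ]
top 100 [398.74 223.45] 23.6 [[394.0, 225.9], [398.9, 218.3], [403.2, 221.0], [398.3, 228.7]] [ 0.5732 -0.2643  0.058 ]
top 100 [381.74 220.1 ] 4.3 [[381.1, 217.4], [382.1, 217.4], [382.3, 223.6], [381.2, 223.6]] [ 0.5818 -0.2134  0.058 ]
top 100 [394.36 220.5 ] 53.3 [[390.1, 224.5], [390.1, 216.4], [398.5, 216.4], [398.5, 224.5]] [ 0.5817 -0.2512  0.058 ]
```

```bash
python3 - <<'E'
from h import *
np.set_printoptions(precision=4,suppress=True)
T=lambda p:("top",p); S=lambda p:("side",p)
print("tab",*tri([T((398.12,243.03)),S((324.17,240.85))])); print("knob",*tri([T((394.37,220.54)),S((342.61,234.7))]))
for z in(.148,.153,.158): print(plane("top",(398.12,243.03),z),plane("side",(324.17,240.85),z))
def ang(a,b,z):
    d=plane("top",b,z)-plane("top",a,z);return np.degrees(np.arctan2(d[1],d[0])),np.hypot(d[0],d[1])
print("tab",ang((396.9,248),(395.2,238.8),.153),ang((400.9,247.3),(399.2,238.1),.153))
print("stand",ang((384.6,256.9),(379,212.9),.05),ang((407.4,254),(401.8,210),.058))
print("plat +y",ang((287.9,176.9),(182.9,190.4),.086),ang((298.7,260.6),(193.7,274.2),.086),"boss",ang((256,231.7),(235.2,234.3),.098),ang((258.4,250.7),(237.5,253.3),.098))
print("boss c",plane("top",np.mean([[235.2, 234.3], [256.0, 231.7], [258.4, 250.7], [237.5, 253.3]],0),.098))
E
```

```text
tab [ 0.5115 -0.2552  0.0995] [0.7, 0.7]
knob [ 0.5784 -0.2469  0.0856] [0.8, 0.8]
[ 0.5065 -0.2462  0.148 ] [ 0.4833 -0.2994  0.148 ]
[ 0.506  -0.2453  0.153 ] [ 0.4803 -0.3039  0.153 ]
[ 0.5055 -0.2444  0.158 ] [ 0.4773 -0.3085  0.158 ]
tab (np.float64(10.438662412313137), np.float64(0.025672842564725976)) (np.float64(10.350638456771273), np.float64(0.025684756917504353))
stand (np.float64(7.469648802398752), np.float64(0.1326158347197351)) (np.float64(6.96578396493036), np.float64(0.1321519551080674))
plat +y (np.float64(99.27443252348104), np.float64(0.31050150541956)) (np.float64(98.88324266096618), np.float64(0.3008163140242235)) boss (np.float64(98.80223444444364), np.float64(0.059827412524851804)) (np.float64(98.67028571032368), np.float64(0.05968205202683816))
boss c [0.5005 0.1793 0.098 ]
```

```bash
cat >>h.py <<'E'
from scipy.spatial.transform import Rotation as Ro
def go(x,y,z,yaw):
    o=bot.get_obs();R=Ro.from_euler('xyz',o["tcp_rot"],degrees=True)
    print("shift",np.round(R.inv().apply(np.array([x,y,z])-o["ee_pos"]),4),"turn",round((o["tcp_rot"][2]-yaw+180)%360-180,2),"t",round(o["time"],2))
E
python3 -c "
from h import *
go(.5115,-.2552,.20,9)"
```

```text
shift [ 0.3843 -0.1265  0.0558] turn 12.25 t 0.1
```

Units first: shifts go in shares of 0.75 m and turns go in shares of 360 degrees. So 0.19 m is 0.2533, 0.152 m is 0.2027, 12.25 degrees is 0.034.

```bash
python3 -m pendant '{"increments": [[0.0507, -0.0167, 0.0067, 0.0083, 0.05], [0.1013, -0.0333, 0.0133, 0.0167, 0.05], [0.152, -0.05, 0.02, 0.025, 0.05], [0.2027, -0.0667, 0.0267, 0.0333, 0.05], [0.2533, -0.0833, 0.0333, 0.034, 0.05]]}' 60; python3 -c "
from h import *
go(.5115,-.2552,.20,9)"
```

```text
time: 0.52
ee_pos: [0.3547, -0.3841, 0.2308]
tcp_rot: [-180.0, 0.0, 8.8]
wrist_force: [0.7, -0.1, 1.1]
opening: 0.0501
grasp_force: 0.0
shift [ 0.1746 -0.1034  0.0308] turn -0.22 t 0.52
```

To row units: 0.1745 m is 0.2327, 0.14 m is 0.1867.

```bash
python3 -m pendant '{"increments": [[0.0467, -0.028, 0.008, 0, 0.05], [0.0933, -0.056, 0.016, 0, 0.05], [0.14, -0.084, 0.024, 0, 0.05], [0.1867, -0.112, 0.032, 0, 0.05], [0.2327, -0.138, 0.0413, 0, 0.05]]}'; python3 -m pendant '{"increments": [[0, 0, 0, 0, 0.05], [0, 0, 0, 0, 0.05]]}'; python3 - <<'E'
from h import *
go(.5115,-.2552,.20,9)
t=bot.camera("top");s=bot.camera("side");cv2.imwrite("pics/t1.png",t);cv2.imwrite("pics/s1.png",s)
f=lambda im,x,y,w,h:cv2.resize(im[y:y+h,x:x+w],(400,400*h//w),interpolation=cv2.INTER_CUBIC)
cv2.imwrite("pics/c3.png",np.hstack([f(t,340,180,100,100),cv2.convertScaleAbs(f(s,230,120,150,150),alpha=1.7)]))
E
```

```text
time: 0.93
ee_pos: [0.5112, -0.2542, 0.1999]
tcp_rot: [-180.0, 0.0, 9.0]
wrist_force: [0.8, -0.4, 0.7]
opening: 0.05
grasp_force: 0.0
time: 1.1
ee_pos: [0.5108, -0.2543, 0.199]
tcp_rot: [-179.9, 0.1, 9.2]
wrist_force: [0.2, -0.4, 0.5]
opening: 0.0498
grasp_force: 0.0
shift [ 0.0006  0.001  -0.001 ] turn 0.2 t 1.1
```

View pics/c3.png

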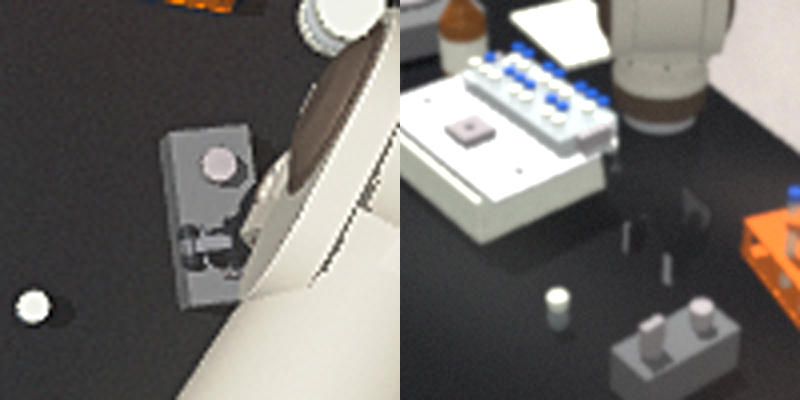

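The bush is now visible in the side view near (256,168), and the gripper hangs over the tab. Next I'll triangulate the bush and descend.

```bash
python3 - <<'E'
from h import *
np.set_printoptions(precision=4,suppress=True)
s=cv2.imread("pics/s1.png")
for lo in(45,55,65,75,85):
  for c,b,a in blobs(s,(248,161,17,13),0,lo,amin=1): print(lo,c,round(a,1),*tri([("top",(244.97,242.1)),("side",c)]))
E
python3 -m pendant '{"increments": [[0.0007, 0.0013, 0.04, 0, 0.05], [0.0007, 0.0013, 0.08, 0, 0.05], [0.0007, 0.0013, 0.12, 0, 0.05], [0.0007, 0.0013, 0.1413, 0, 0.05], [0.0007, 0.0013, 0.1413, 0, 0.05]]}'
```

```text
75 [258.9949 172.0406] 8.9 [0.5089 0.1858 0.0754] [5.9, 5.9]
85 [258.4216 171.8573] 22.3 [0.5079 0.186  0.0765] [4.9, 4.9]
time: 1.62
ee_pos: [0.5077, -0.2573, 0.0906]
tcp_rot: [-179.8, 0.3, 8.9]
wrist_force: [-0.9, -0.2, -0.4]
opening: 0.0499
grasp_force: 0.0
```

To row units: -0.002 m is -0.0027.

```bash
python3 -m pendant '{"increments": [[0, 0, -0.0027, 0, 0.05], [0, 0, -0.0027, 0, 0.05], [0, 0, -0.0027, 0, 0.05]]}'; python3 -c "
from h import *
go(.5115,-.2552,.093,9)"
```

```text
time: 1.87
ee_pos: [0.5112, -0.2578, 0.0986]
tcp_rot: [179.9, -0.2, 9.0]
wrist_force: [1.6, 0.6, 1.1]
opening: 0.05
grasp_force: 0.0
shift [ 0.0007 -0.0026  0.0056] turn -0.05 t 1.87
```

```bash
for i in 1 2 3; do python3 -m pendant '{"increments": [[0, 0, 0, 0, 0.05], [0, 0, 0, 0, 0.05]]}' | grep ee_pos; done; python3 -c "
from h import *
for i in range(3): print(bot.get_obs()['ee_pos'])
go(.5115,-.2552,.093,9)"
```

```text
ee_pos: [0.511, -0.2572, 0.0975]
ee_pos: [0.5107, -0.2569, 0.0966]
ee_pos: [0.5106, -0.2568, 0.0963]
[ 0.51060184 -0.25684157  0.0962674 ]
[ 0.51060184 -0.25684157  0.0962674 ]
[ 0.51060184 -0.25684157  0.0962674 ]
shift [ 0.0011 -0.0015  0.0033] turn 0.0 t 2.37
```

To row units: 0.003 m is 0.004, -0.0015 m is -0.002.

```bash
python3 -m pendant '{"increments": [[0.0013, -0.002, 0.004, 0, 0.05], [0.0013, -0.002, 0.004, 0, 0.05], [0.0013, -0.002, 0.004, 0, 0.05]]}' |grep -E "ee_pos|force"; python3 -m pendant '{"increments": [[0, 0, 0, 0, 0.0], [0, 0, 0, 0, 0.0], [0, 0, 0, 0, 0.0], [0, 0, 0, 0, 0.0], [0, 0, 0, 0, 0.0]]}' 60; python3 -m pendant '{"increments": [[0, 0, 0, 0, 0.0], [0, 0, 0, 0, 0.0], [0, 0, 0, 0, 0.0]]}' 60
```

```text
ee_pos: [0.5112, -0.2551, 0.0929]
wrist_force: [-0.2, 0.3, 0.2]
grasp_force: 0.0
time: 3.03
ee_pos: [0.5113, -0.2551, 0.0934]
tcp_rot: [-180.0, -0.0, 9.0]
wrist_force: [-0.8, 2.0, 1.9]
opening: 0.0112
grasp_force: 58.6
time: 3.28
ee_pos: [0.5113, -0.2551, 0.0934]
tcp_rot: [-180.0, -0.0, 9.0]
wrist_force: [-0.4, 2.9, 2.4]
opening: 0.0116
grasp_force: 58.7
```

To row units: -0.13 m is -0.1733, -0.11 m is -0.1467.

```bash
python3 -m pendant '{"increments": [[0, 0, -0.0267, 0, 0], [0, 0, -0.0667, 0, 0], [0, 0, -0.1067, 0, 0], [0, 0, -0.1467, 0, 0], [0, 0, -0.1733, 0, 0]]}' ;python3 -m pendant '{"increments": [[0, 0, 0, 0, 0.0], [0, 0, 0, 0, 0.0], [0, 0, 0, 0, 0], [0, 0, 0, 0, 0]]}' ; python3 - <<'E'
from h import *
np.set_printoptions(precision=2,suppress=True,linewidth=200)
o=bot.get_obs();print(o["ee_pos"]);s=bot.camera("side");cv2.imwrite("pics/s2.png",s);cv2.imwrite("pics/t2.png",bot.camera("top"))
g=cv2.cvtColor(s,cv2.COLOR_BGR2GRAY)
i=bot.camera_info("side");E=np.linalg.inv(i["extrinsics"]);p=E@[.5015,.1844,.098,1];q=np.array(i["mtx"])@(p[:3]/p[2]);print(q)
print(g[159:177,246:270])
f=lambda im,x,y,w,h:cv2.resize(im[y:y+h,x:x+w],(400,400*h//w),interpolation=cv2.INTER_CUBIC)
cv2.imwrite("pics/c4.png",cv2.convertScaleAbs(np.hstack([f(s,235,150,50,50),f(s,290,140,110,110)]),alpha=1.8))
E
```

```text
time: 3.7
ee_pos: [0.5116, -0.2557, 0.2261]
tcp_rot: [179.9, -0.1, 9.0]
wrist_force: [1.3, -1.2, -0.1]
opening: 0.0115
grasp_force: 58.7
time: 4.03
ee_pos: [0.5109, -0.2552, 0.2216]
tcp_rot: [-179.9, 0.1, 9.0]
wrist_force: [0.2, 0.6, -0.3]
opening: 0.0113
grasp_force: 58.8
[ 0.51 -0.26  0.22]
[255.05 167.5    1.  ]
[[181 181 180 181 180 176 175 174 173 174 173 173 173 171 168 160 140 111  95  90  90  91  99 114]
 [181 181 181 182 183 180 177 176 175 173 173 173 174 174 175 172 164 140 113 100  93  90  89  94]
 [182 181 181 180 181 182 182 180 177 173 173 169 170 173 176 174 174 164 145 130 110  95  91  91]
 [182 182 181 181 180 182 181 181 178 170 165 158 157 164 171 174 176 175 171 162 141 115 101  94]
 [183 182 182 181 180 177 174 172 165 155 146 142 142 150 160 170 174 177 177 176 165 147 132 113]
 [181 181 181 178 173 166 157 152 145 138 135 133 134 137 146 158 167 173 175 178 176 172 164 142]
 [177 173 171 166 156 145 139 136 132 127 126 129 131 133 136 144 154 164 173 177 178 178 177 167]
 [164 153 150 144 138 136 133 131 122 113 112 117 126 132 133 136 138 149 161 172 176 178 
[... 299 characters left out ...]
0 181]
 [159 134 103  85  95 111 123 129 131 131 128 125 120 112 100  90  81  77  75  99 149 176 183 183]
 [174 165 138 105  86  91 108 119 123 122 115 106  97  86  78  75  73  76  86 112 157 178 184 183]
 [178 176 165 140 106  84  86  98 104  98  88  81  77  75  76  82  88 101 123 142 166 179 182 184]
 [179 180 178 166 141 108  89  82  79  75  74  73  77  85  98 119 129 139 157 169 176 179 181 182]
 [181 180 180 177 167 146 127 101  80  76  82  87 100 119 137 157 165 169 174 177 178 179 179 181]
 [181 182 181 182 178 172 163 140 111 102 118 129 136 155 166 173 176 177 178 178 178 178 179 180]
 [180 181 182 182 181 180 179 169 147 142 157 164 167 172 173 174 176 177 178 179 178 179 178 179]]
```

View pics/c4.png

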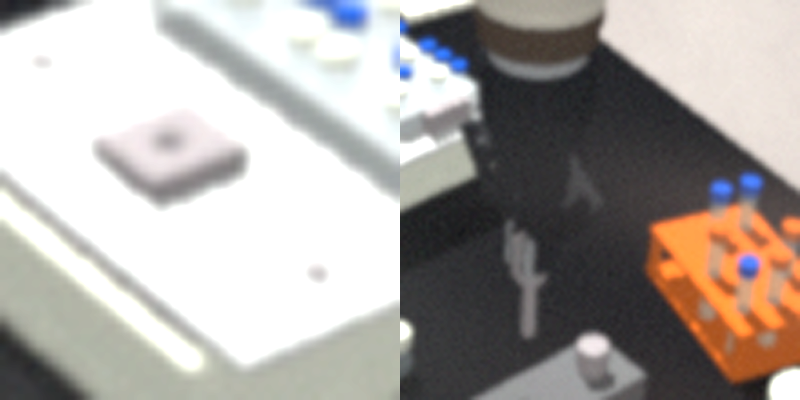

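The side view shows the hole near (255.6,167.2) and the pin hanging upright with its tip near (325,232), while the knob stays in the stand.

```bash
python3 - <<'E'
from h import *
np.set_printoptions(precision=4,suppress=True)
s=cv2.imread("pics/s2.png")
g=cv2.cvtColor(s,cv2.COLOR_BGR2GRAY).astype(float)
w=np.clip(124-g[164:170,252:260],0,None);yy,xx=np.mgrid[164:170,252:260];c=np.array([(w*xx).sum(),(w*yy).sum()])/w.sum()
print("hole",c,*tri([("top",(244.97,242.1)),("side",c)]))
def proj(n,P):
    i=bot.camera_info(n);p=np.linalg.inv(i["extrinsics"])@np.append(P,1);return (np.array(i["mtx"])@(p[:3]/p[2]))[:2]
o=bot.get_obs()["ee_pos"];print(o,[proj("side",o-[0,0,d]) for d in(.0894,.075,.06,.045)])
for y in range(218,236,2): print(y,g[y,316:335].astype(int))
E
echo "def proj(n,P):
    i=bot.camera_info(n);p=np.linalg.inv(i['extrinsics'])@np.append(P,1);return (np.array(i['mtx'])@(p[:3]/p[2]))[:2]" >>h.py; python3 -c "
from h import *
go(.5015,-.03,.222,9)
go(.5015,.1844,.222,9)"
```

```text
hole [255.6105 167.1279] [0.5024 0.1839 0.0994] [1.1, 1.1]
[ 0.5109 -0.2551  0.2219] [array([324.0693, 231.8084]), array([324.2257, 227.7117]), array([324.3914, 223.3718]), array([324.56  , 218.9559])]
218 [26 25 25 26 26 29 38 53 65 70 69 61 50 35 30 25 24 25 25]
220 [26 26 26 27 25 26 27 42 60 70 66 50 31 26 26 22 24 26 22]
222 [28 26 26 27 26 26 31 46 62 70 67 49 33 28 26 28 26 23 24]
224 [28 27 27 26 27 24 34 47 63 71 66 47 30 27 25 28 26 26 26]
226 [30 28 29 26 25 26 33 49 64 70 65 45 32 27 25 26 25 23 26]
228 [28 28 28 29 27 28 35 53 65 70 66 47 31 25 27 27 26 26 26]
230 [30 29 30 29 28 27 33 53 66 69 63 45 31 28 27 26 27 27 25]
232 [28 29 29 29 27 28 30 39 54 56 48 37 28 26 26 24 27 26 29]
234 [30 29 29 27 28 29 29 26 26 29 28 27 27 28 26 27 26 28 27]
shift [ 2.590e-02 -2.238e-01  1.000e-04] turn -0.01 t 4.13
shift [ 5.940e-02 -4.356e-01  3.000e-04] turn -0.01 t 4.13
```

To row units: -0.195 m is -0.26, -0.039 m is -0.052.

```bash
python3 -m pendant '{"increments": [[0.0067, -0.052, 0, 0, 0], [0.0133, -0.104, 0, 0, 0], [0.0213, -0.156, 0, 0, 0], [0.028, -0.208, 0, 0, 0], [0.036, -0.26, 0, 0, 0]]}' |grep ee; python3 -m pendant '{"increments": [[0.0067, -0.052, 0, 0, 0], [0.0133, -0.104, 0, 0, 0], [0.0213, -0.156, 0, 0, 0], [0.028, -0.208, 0, 0, 0], [0.036, -0.26, 0, 0, 0]]}' |grep ee;python3 -m pendant '{"increments": [[0.004, -0.0333, 0, 0, 0], [0.0073, -0.0613, 0, 0, 0], [0.0073, -0.0613, 0, 0, 0], [0.0073, -0.0613, 0, 0, 0], [0.0073, -0.0613, 0, 0, 0]]}'|grep ee;python3 -m pendant '{"increments": [[0, 0, 0, 0, 0], [0, 0, 0, 0, 0], [0, 0, 0, 0, 0], [0, 0, 0, 0, 0]]}'; python3 -c "
from h import *
go(.5015,.1845,.222,9)"
```

```text
ee_pos: [0.5068, -0.0569, 0.2226]
ee_pos: [0.5082, 0.108, 0.2228]
ee_pos: [0.511, 0.1271, 0.2241]
time: 5.72
ee_pos: [0.5108, 0.1278, 0.2242]
tcp_rot: [-177.9, 0.0, 13.1]
wrist_force: [-0.1, -0.6, -0.8]
opening: 0.011
grasp_force: 59.0
shift [ 0.0037 -0.0572  0.0043] turn 4.06 t 5.72
```

```bash
python3 -c "
from h import *
o=bot.get_obs();print(np.round(o['q'],1),np.round(o['qd'],2),o['tcp_rot'])"
```

```text
[ 13.    1.2   2.6  91.4   2.1 179.9] [ 0.25  0.01  0.06 -0.06  0.12  0.02] [-1.77907166e+02  2.92065030e-02  1.30634271e+01]
```

To row units: -23 degrees is -0.0639.

```bash
python3 -m pendant '{"increments": [[0, 0, 0, -0.0167, 0], [0, 0, 0, -0.0333, 0], [0, 0, 0, -0.05, 0], [0, 0, 0, -0.0639, 0], [0, 0, 0, -0.0639, 0]]}' ;python3 -m pendant '{"increments": [[0, 0, 0, 0, 0], [0, 0, 0, 0, 0], [0, 0, 0, 0, 0], [0, 0, 0, 0, 0]]}'|grep -E "ee|rot"; python3 -c "
from h import *
go(.5015,.1845,.222,32)"
```

```text
time: 6.13
ee_pos: [0.5108, 0.1281, 0.2242]
tcp_rot: [-178.1, -0.8, 36.3]
wrist_force: [0.3, -0.3, -0.9]
opening: 0.011
grasp_force: 58.9
ee_pos: [0.5108, 0.1282, 0.2242]
tcp_rot: [-178.1, -0.8, 36.0]
shift [ 0.0255 -0.0509  0.0043] turn 4.02 t 6.47
```

To row units: -35 degrees is -0.0972.

```bash
q(){ python3 -c "
from h import *
o=bot.get_obs();print(np.round(o['q'],2),np.round(o['tcp_rot'],2),np.round(o['ee_pos'],4),round(o['time'],2))"; }
python3 -m pendant '{"increments": [[0, 0, 0, -0.0194, 0], [0, 0, 0, -0.0389, 0], [0, 0, 0, -0.0583, 0], [0, 0, 0, -0.0778, 0], [0, 0, 0, -0.0972, 0]]}' >/dev/null
python3 -m pendant '{"increments": [[0, 0, 0, -0.0194, 0], [0, 0, 0, -0.0389, 0], [0, 0, 0, -0.0583, 0], [0, 0, 0, -0.0778, 0], [0, 0, 0, -0.0972, 0]]}' >/dev/null; q
python3 -m pendant '{"increments": [[0, 0, 0, -0.0194, 0], [0, 0, 0, -0.0389, 0], [0, 0, 0, -0.0583, 0], [0, 0, 0, -0.0778, 0], [0, 0, 0, -0.0972, 0]]}' >/dev/null
python3 -m pendant '{"increments": [[0, 0, 0, -0.0194, 0], [0, 0, 0, -0.0389, 0], [0, 0, 0, -0.0583, 0], [0, 0, 0, -0.0778, 0], [0, 0, 0, -0.0972, 0]]}' >/dev/null
python3 -m pendant '{"increments": [[0, 0, 0, -0.0194, 0], [0, 0, 0, -0.0389, 0], [0, 0, 0, -0.0583, 0], [0, 0, 0, -0.0778, 0], [0, 0, 0, -0.0972, 0]]}' >/dev/null
python3 -m pendant '{"increments": [[0, 0, 0, -0.0194, 0], [0, 0, 0, -0.0389, 0], [0, 0, 0, -0.0583, 0], [0, 0, 0, -0.0778, 0], [0, 0, 0, -0.0972, 0]]}' >/dev/null; q
python3 -m pendant '{"increments": [[0, 0, 0, -0.0194, 0], [0, 0, 0, -0.0389, 0], [0, 0, 0, -0.0583, 0], [0, 0, 0, -0.0778, 0], [0, 0, 0, -0.0972, 0]]}' >/dev/null
python3 -m pendant '{"increments": [[0, 0, 0, -0.0194, 0], [0, 0, 0, -0.0389, 0], [0, 0, 0, -0.0583, 0], [0, 0, 0, -0.0778, 0], [0, 0, 0, -0.0972, 0]]}' >/dev/null
python3 -m pendant '{"increments": [[0, 0, 0, -0.0194, 0], [0, 0, 0, -0.0389, 0], [0, 0, 0, -0.0583, 0], [0, 0, 0, -0.0778, 0], [0, 0, 0, -0.0972, 0]]}' ;q
```

```text
[13.06  1.23  2.58 91.39  2.1  86.65] [179.92  -2.09 106.4 ] [0.5108 0.1282 0.2242] 7.3
[ 13.05   1.23   2.58  91.38   2.09 -53.35] [ 178.72    1.66 -113.62] [0.5108 0.1282 0.2242] 8.97
time: 10.22
ee_pos: [0.5108, 0.1282, 0.2241]
tcp_rot: [-178.1, 0.8, -8.6]
wrist_force: [-0.4, -0.4, 0.2]
opening: 0.011
grasp_force: 58.9
[  13.05    1.23    2.58   91.38    2.09 -158.35] [-178.07    0.81   -8.59] [0.5108 0.1282 0.2241] 10.22
```

To row units: -22 degrees is -0.0611.

```bash
q(){ python3 -c "
from h import *
o=bot.get_obs();print(np.round(o['q'],2),np.round(o['tcp_rot'],2),np.round(o['ee_pos'],4),round(o['time'],2))"; }
python3 -m pendant '{"increments": [[0, 0, 0, -0.0194, 0], [0, 0, 0, -0.0389, 0], [0, 0, 0, -0.0583, 0], [0, 0, 0, -0.0611, 0], [0, 0, 0, -0.0611, 0]]}' >/dev/null; q
python3 -m pendant '{"increments": [[0, 0, 0, -0.0056, 0], [0, 0, 0, -0.0056, 0], [0, 0, 0, -0.0056, 0]]}' >/dev/null; q
```

```text
[  13.13    1.23    2.58   91.38    2.07 -179.84] [-1.7793e+02  4.0000e-02  1.2970e+01] [0.5107 0.1288 0.2242] 10.63
[  14.41    1.17    2.52   91.32    1.67 -179.88] [-1.7833e+02 -3.0000e-02  1.4290e+01] [0.5082 0.1384 0.2242] 10.88
```

To row units: -4 degrees is -0.0111.

```bash
q(){ python3 -c "
from h import *
o=bot.get_obs();print(np.round(o['q'],2),np.round(o['tcp_rot'],2),np.round(o['ee_pos'],4),round(o['time'],2))"; }
python3 -m pendant '{"increments": [[0, 0, 0, -0.0111, 0], [0, 0, 0, -0.0111, 0], [0, 0, 0, -0.0111, 0]]}' >/dev/null; q
python3 -m pendant '{"increments": [[0, 0, 0, -0.0111, 0], [0, 0, 0, -0.0111, 0], [0, 0, 0, -0.0111, 0]]}' >/dev/null; q
```

```text
[  16.83    1.05    2.41   91.22    0.89 -179.91] [-1.7911e+02 -1.4000e-01  1.6740e+01] [0.5027 0.1563 0.2242] 11.13
[ 1.9220e+01  9.6000e-01  2.3300e+00  9.1170e+01  9.0000e-02 -1.7993e+02] [-179.91   -0.19   19.15] [0.4967 0.1736 0.2242] 11.38
```

To row units: 1 degrees is 0.0028.

```bash
python3 -m pendant '{"increments": [[0, 0, 0, 0.0028, 0], [0, 0, 0, 0.0028, 0], [0, 0, 0, 0.0028, 0], [0, 0, 0, 0.0028, 0]]}' ; python3 -c "
from h import *
go(.5015,.1845,.215,18)"
```

```text
time: 11.72
ee_pos: [0.4969, 0.1731, 0.2242]
tcp_rot: [-179.9, -0.2, 18.1]
wrist_force: [-0.3, 0.3, -0.0]
opening: 0.0113
grasp_force: 58.9
shift [ 0.0079 -0.0094  0.0092] turn 0.1 t 11.72
```

To row units: -0.0095 m is -0.0127, 0.009 m is 0.012.

```bash
python3 -m pendant '{"increments": [[0.0107, -0.0127, 0.012, 0, 0], [0.0107, -0.0127, 0.012, 0, 0], [0.0107, -0.0127, 0.012, 0, 0], [0.0107, -0.0127, 0.012, 0, 0], [0.0107, -0.0127, 0.012, 0, 0]]}' |grep -E "ee|rot|wrist"; python3 - <<'E'
from h import *
np.set_printoptions(precision=2,suppress=True,linewidth=200)
go(.5015,.1845,.195,18)
s=bot.camera("side");cv2.imwrite("pics/s3.png",s);cv2.imwrite("pics/t3.png",bot.camera("top"))
o=bot.get_obs()["ee_pos"];print(proj("side",o-[0,0,.0894]),proj("side",o-[0,0,.04]))
f=lambda im,x,y,w,h:cv2.resize(im[y:y+h,x:x+w],(400,400*h//w),interpolation=cv2.INTER_CUBIC)
cv2.imwrite("pics/c5.png",np.hstack([cv2.convertScaleAbs(f(s,220,120,70,70),alpha=1.6),f(cv2.imread("pics/t3.png"),200,190,90,90)]))
E
```

```text
ee_pos: [0.5014, 0.185, 0.2153]
tcp_rot: [-179.9, -0.2, 18.2]
wrist_force: [0.0, 0.2, -0.3]
shift [-0.    0.    0.02] turn 0.16 t 12.13
[254.35 160.51] [253.21 147.88]
```

View pics/c5.png

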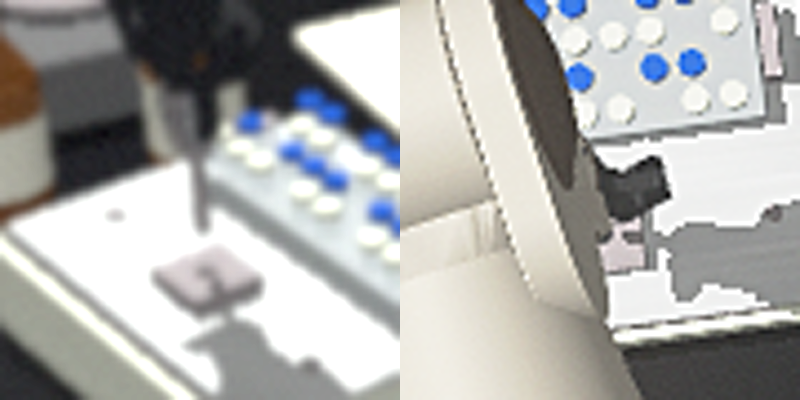

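The pin tip sits at side pixel (255.5,160.3), straight above the hole near (256,167). I'll descend gently while watching the force.

To row units: 0.022 m is 0.0293, 0.006 m is 0.008.

```bash
p(){ grep -E "ee|wrist"|tr '\n' ' ';echo; }
python3 -m pendant '{"increments": [[0, 0, 0.008, 0, 0], [0, 0, 0.016, 0, 0], [0, 0, 0.024, 0, 0], [0, 0, 0.0293, 0, 0], [0, 0, 0.0293, 0, 0]]}' |p; python3 -m pendant '{"increments": [[0, 0, 0.0027, 0, 0], [0, 0, 0.0053, 0, 0], [0, 0, 0.008, 0, 0], [0, 0, 0.008, 0, 0], [0, 0, 0.008, 0, 0]]}'|p;python3 -m pendant '{"increments": [[0, 0, 0.0013, 0, 0], [0, 0, 0.0027, 0, 0], [0, 0, 0.004, 0, 0], [0, 0, 0.004, 0, 0]]}'|p
```

```text
ee_pos: [0.501, 0.1849, 0.1918] wrist_force: [-1.0, 0.4, -1.3] 
ee_pos: [0.5015, 0.1851, 0.1872] wrist_force: [1.0, -0.1, -1.3] 
ee_pos: [0.5015, 0.1851, 0.184] wrist_force: [-0.1, 1.0, -1.0]
```

To row units: 0.004 m is 0.0053, 0.003 m is 0.004.

```bash
p(){ grep -E "ee|wrist"|tr '\n' ' ';echo; }
python3 -m pendant '{"increments": [[0, 0, 0.0013, 0, 0], [0, 0, 0.0027, 0, 0], [0, 0, 0.004, 0, 0], [0, 0, 0.0053, 0, 0]]}' |p; python3 -m pendant '{"increments": [[0, 0, 0.0013, 0, 0], [0, 0, 0.0027, 0, 0], [0, 0, 0.004, 0, 0], [0, 0, 0.0053, 0, 0], [0, 0, 0.0053, 0, 0]]}'|p;python3 -m pendant '{"increments": [[0, 0, 0.0013, 0, 0], [0, 0, 0.0027, 0, 0], [0, 0, 0.004, 0, 0], [0, 0, 0.0053, 0, 0], [0, 0, 0.0053, 0, 0]]}'|p
```

```text
ee_pos: [0.5015, 0.1851, 0.1801] wrist_force: [-0.2, -0.7, -0.7] 
ee_pos: [0.5015, 0.1851, 0.176] wrist_force: [0.6, 1.1, -0.7] 
ee_pos: [0.5015, 0.1851, 0.1719] wrist_force: [-0.2, -1.1, -0.3]
```

To row units: 0.01 m is 0.0133, 0.008 m is 0.0107.

```bash
p(){ grep -E "ee|wrist"|tr '\n' ' ';echo; }
python3 -m pendant '{"increments": [[0, 0, 0.0027, 0, 0], [0, 0, 0.0067, 0, 0], [0, 0, 0.0107, 0, 0], [0, 0, 0.0133, 0, 0], [0, 0, 0.0133, 0, 0]]}' |p; python3 -m pendant '{"increments": [[0, 0, 0.0027, 0, 0], [0, 0, 0.0053, 0, 0], [0, 0, 0.008, 0, 0], [0, 0, 0.0107, 0, 0], [0, 0, 0.0107, 0, 0]]}'|p;python3 -m pendant '{"increments": [[0, 0, 0.0013, 0, 0], [0, 0, 0.0027, 0, 0], [0, 0, 0.0027, 0, 0], [0, 0, 0.0027, 0, 0]]}'|p
```

```text
ee_pos: [0.5013, 0.1851, 0.1615] wrist_force: [0.3, 0.3, -1.1] 
ee_pos: [0.5014, 0.1851, 0.1537] wrist_force: [1.6, 0.1, -1.6] 
ee_pos: [0.5016, 0.1852, 0.1522] wrist_force: [0.2, 0.1, -0.5]
```

To row units: 0.001 m is 0.0013.

```bash
p(){ grep -E "ee|wrist"|tr '\n' ' ';echo; }
for k in 1 2 3; do python3 -m pendant '{"increments": [[0, 0, 0.0013, 0, 0], [0, 0, 0.0013, 0, 0], [0, 0, 0.0013, 0, 0]]}' |p; done; for k in 1 2; do python3 -m pendant '{"increments": [[0, 0, 0, 0, 0]]}' |p; done
```

```text
ee_pos: [0.5016, 0.1852, 0.1512] wrist_force: [0.1, 0.9, -1.0] 
ee_pos: [0.5017, 0.1852, 0.1503] wrist_force: [-0.3, 0.2, 0.7] 
ee_pos: [0.5017, 0.1852, 0.1494] wrist_force: [-0.8, -0.2, 1.0] 
ee_pos: [0.5017, 0.1852, 0.1494] wrist_force: [-0.7, -0.4, 1.5] 
ee_pos: [0.5017, 0.1852, 0.1493] wrist_force: [-0.1, -0.5, 1.4]
```

To row units: 0.001 m is 0.0013.

```bash
p(){ grep -E "ee|wrist"|tr '\n' ' ';echo; }
python3 -m pendant '{"increments": [[0, 0, 0.0013, 0, 0], [0, 0, 0.0013, 0, 0], [0, 0, 0.0013, 0, 0]]}' |p; python3 -m pendant '{"increments": [[0.0007, -0.004, 0, 0, 0], [0.0013, -0.008, 0, 0, 0], [0.0017, -0.0107, 0, 0, 0], [0.0017, -0.0107, 0, 0, 0], [0.0017, -0.0107, 0, 0, 0]]}' |p; for k in 1 2; do python3 -m pendant '{"increments": [[0.0001, -0.0013, 0, 0, 0], [0.0004, -0.0027, 0, 0, 0], [0.0004, -0.0027, 0, 0, 0], [0.0004, -0.0027, 0, 0, 0]]}' |p; done; grep -c . h.py; python3 -c "
from h import *
print(bot.get_obs()['time'])"
```

```text
ee_pos: [0.5017, 0.1852, 0.1483] wrist_force: [0.3, 0.1, 3.3] 
ee_pos: [0.5004, 0.1935, 0.1483] wrist_force: [0.5, -0.2, 3.0] 
ee_pos: [0.5, 0.1952, 0.1482] wrist_force: [0.5, -2.1, 3.0] 
ee_pos: [0.4997, 0.1973, 0.1482] wrist_force: [0.5, -2.0, 3.2] 
30
17.9833
```

To row units: -0.0015 m is -0.002, -0.001 m is -0.0013.

```bash
p(){ grep -E "ee|wrist"|tr '\n' ' '|tee l.txt;echo; awk '{gsub("]","");exit !($NF>1.7)}' l.txt; }
python3 -m pendant '{"increments": [[0.0001, -0.0013, 0, 0, 0], [0.0004, -0.002, 0, 0, 0], [0.0004, -0.002, 0, 0, 0]]}' |p && python3 -m pendant '{"increments": [[0.0001, -0.0013, 0, 0, 0], [0.0003, -0.002, 0, 0, 0], [0.0003, -0.002, 0, 0, 0]]}' |p && python3 -m pendant '{"increments": [[0.0001, -0.0013, 0, 0, 0], [0.0004, -0.002, 0, 0, 0], [0.0004, -0.002, 0, 0, 0]]}' |p && python3 -m pendant '{"increments": [[0.0001, -0.0013, 0, 0, 0], [0.0003, -0.002, 0, 0, 0], [0.0003, -0.002, 0, 0, 0]]}' |p && python3 -m pendant '{"increments": [[0.0001, -0.0013, 0, 0, 0], [0.0004, -0.002, 0, 0, 0], [0.0004, -0.002, 0, 0, 0]]}' |p && python3 -m pendant '{"increments": [[0.0001, -0.0013, 0, 0, 0], [0.0003, -0.002, 0, 0, 0], [0.0003, -0.002, 0, 0, 0]]}' |p && python3 -m pendant '{"increments": [[0.0001, -0.0013, 0, 0, 0], [0.0004, -0.002, 0, 0, 0], [0.0004, -0.002, 0, 0, 0]]}' |p && python3 -m pendant '{"increments": [[0.0001, -0.0013, 0, 0, 0], [0.0003, -0.002, 0, 0, 0], [0.0003, -0.002, 0, 0, 0]]}' |p
```

```text
ee_pos: [0.4995, 0.1988, 0.1482] wrist_force: [0.8, -2.0, 5.1] 
ee_pos: [0.4992, 0.2004, 0.1482] wrist_force: [0.8, -2.6, 3.1] 
ee_pos: [0.4988, 0.2023, 0.148] wrist_force: [0.6, 1.3, -0.0]
```

To row units: 0.001 m is 0.0013.

```bash
p(){ grep -E "ee|wrist"|tr '\n' ' ';echo; }
python3 -m pendant '{"increments": [[0, 0, 0, 0, 0], [0, 0, 0, 0, 0]]}' |p; python3 -m pendant '{"increments": [[0, 0, 0.0013, 0, 0], [0, 0, 0.0013, 0, 0], [0, 0, 0.0013, 0, 0]]}' |p; python3 -m pendant '{"increments": [[0, 0, 0.0013, 0, 0], [0, 0, 0.0013, 0, 0], [0, 0, 0.0013, 0, 0]]}' |p
```

```text
ee_pos: [0.4989, 0.2021, 0.148] wrist_force: [0.8, 1.5, -0.2] 
ee_pos: [0.4989, 0.202, 0.1472] wrist_force: [-0.4, 3.0, 1.5] 
ee_pos: [0.499, 0.2019, 0.1463] wrist_force: [-2.0, 4.2, 2.5]
```

To row units: -0.001 m is -0.0013, 0.0002 m is 0.0003.

```bash
p(){ grep -E "ee|wrist"|tr '\n' ' ';echo; }
python3 -m pendant '{"increments": [[0.0003, -0.0013, 0, 0, 0], [0.0003, -0.0013, 0, 0, 0], [0.0003, -0.0013, 0, 0, 0]]}' |p; python3 -m pendant '{"increments": [[0, -0.0008, 0, 0, 0], [0, -0.0008, 0, 0, 0], [0, -0.0008, 0, 0, 0]]}' |p;
```

```text
ee_pos: [0.4989, 0.2026, 0.1462] wrist_force: [-0.5, 0.3, 1.5] 
ee_pos: [0.4987, 0.2032, 0.1459] wrist_force: [1.6, 1.7, -1.3]
```

Force is back to the free baseline at 5 mm below the strip face, so the pin has entered. I'll descend further with small checks.

Units first: shifts go in shares of 0.75 m and turns go in shares of 360 degrees. So 0.0015 m is 0.002, 0.001 m is 0.0013.

```bash
p(){ grep -E "ee|wrist"|tr '\n' ' '|tee l.txt;echo; awk '{gsub("]","");exit !($NF<4)}' l.txt; }
python3 -m pendant '{"increments": [[0, 0, 0.0013, 0, 0], [0, 0, 0.002, 0, 0], [0, 0, 0.002, 0, 0]]}' |p && python3 -m pendant '{"increments": [[0, 0, 0.0013, 0, 0], [0, 0, 0.002, 0, 0], [0, 0, 0.002, 0, 0]]}' |p && python3 -m pendant '{"increments": [[0, 0, 0.0013, 0, 0], [0, 0, 0.002, 0, 0], [0, 0, 0.002, 0, 0]]}' |p
```

```text
ee_pos: [0.4987, 0.2032, 0.1445] wrist_force: [-0.1, 0.8, -0.6] 
ee_pos: [0.4987, 0.2033, 0.1431] wrist_force: [-0.2, 0.7, -1.3] 
ee_pos: [0.4987, 0.2033, 0.1416] wrist_force: [1.0, 0.2, -1.4]
```

To row units: 0.003 m is 0.004, 0.001 m is 0.0013.

```bash
p(){ grep -E "ee|wrist"|tr '\n' ' '|tee l.txt;echo; awk '{gsub("]","");exit !($NF<4)}' l.txt; }
python3 -m pendant '{"increments": [[0, 0, 0.0013, 0, 0], [0, 0, 0.004, 0, 0], [0, 0, 0.004, 0, 0]]}' |p && python3 -m pendant '{"increments": [[0, 0, 0.0013, 0, 0], [0, 0, 0.004, 0, 0], [0, 0, 0.004, 0, 0]]}' |p && python3 -m pendant '{"increments": [[0, 0, 0.0013, 0, 0], [0, 0, 0.0013, 0, 0], [0, 0, 0.0013, 0, 0]]}' |p && python3 -m pendant '{"increments": [[0, 0, 0.0013, 0, 0], [0, 0, 0.0013, 0, 0], [0, 0, 0.0013, 0, 0]]}' |p && python3 -m pendant '{"increments": [[0, 0, 0.0013, 0, 0], [0, 0, 0.0013, 0, 0], [0, 0, 0.0013, 0, 0]]}' |p
```

```text
ee_pos: [0.4987, 0.2033, 0.1383] wrist_force: [0.4, -0.0, -1.2] 
ee_pos: [0.4987, 0.2033, 0.1353] wrist_force: [1.3, 0.2, -2.5] 
ee_pos: [0.4987, 0.2034, 0.1346] wrist_force: [0.5, 0.0, -1.0] 
ee_pos: [0.4987, 0.2033, 0.1337] wrist_force: [0.5, 0.4, -1.7] 
ee_pos: [0.4988, 0.2034, 0.1334] wrist_force: [-2.0, 0.5, 5.5]
```

To row units: 0.16 m is 0.2133, -0.12 m is -0.16.

```bash
python3 -m pendant '{"increments": [[0, 0, 0, 0, 0.04], [0, 0, 0, 0, 0.04], [0, 0, 0, 0, 0.04], [0, 0, 0, 0, 0.04], [0, 0, 0, 0, 0.04]]}' ; python3 -m pendant '{"increments": [[0, 0, -0.0133, 0, 0.04], [0, 0, -0.04, 0, 0.04], [0, 0, -0.08, 0, 0.04], [0, 0, -0.12, 0, 0.04], [0, 0, -0.16, 0, 0.04]]}'; python3 -m pendant '{"increments": [[-0.0267, 0.0467, 0, 0, 0.04], [-0.0533, 0.0933, 0, 0, 0.04], [-0.08, 0.14, 0, 0, 0.04], [-0.1067, 0.1867, 0, 0, 0.04], [-0.1067, 0.2133, 0, 0, 0.04]]}'|grep ee;python3 -m pendant '{"increments": [[0, 0.0467, 0, 0, 0.04], [0, 0.0933, 0, 0, 0.04], [0, 0.1333, 0, 0, 0.04], [0, 0.1333, 0, 0, 0.04], [0, 0.1333, 0, 0, 0.04]]}'|grep -E "ee|time"; python3 - <<'E'
from h import *
s=bot.camera("side");t=bot.camera("top");cv2.imwrite("pics/s4.png",s);cv2.imwrite("pics/t4.png",t)
f=lambda im,x,y,w,h:cv2.resize(im[y:y+h,x:x+w],(400,400*h//w),interpolation=cv2.INTER_CUBIC)
cv2.imwrite("pics/c6.png",np.hstack([cv2.convertScaleAbs(f(s,200,110,90,90),alpha=1.6),f(t,180,170,110,110)]))
E
```

```text
time: 22.32
ee_pos: [0.4987, 0.2033, 0.1325]
tcp_rot: [-179.9, -0.2, 18.1]
wrist_force: [0.9, -0.2, 0.3]
opening: 0.0399
grasp_force: 0.0
time: 22.73
ee_pos: [0.4981, 0.2029, 0.2548]
tcp_rot: [-179.9, -0.2, 18.2]
wrist_force: [0.6, 0.4, 0.2]
opening: 0.04
grasp_force: 0.0
ee_pos: [0.4524, 0.116, 0.2535]
time: 23.57
ee_pos: [0.4655, 0.0861, 0.2548]
```

View pics/c6.png

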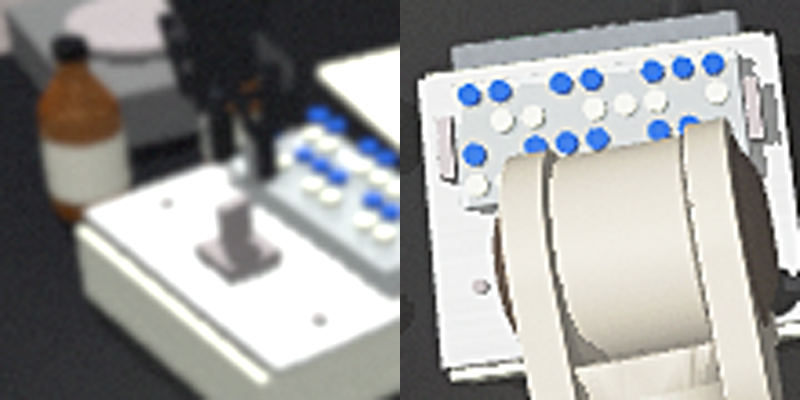

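The pin stands upright in the bush with its tab top near side pixel (252.4,155.7) and the gripper clear. I'll check its height against the expected seated position.

```bash
python3 - <<'E'
from h import *
print([proj("side",[.4987,.2033,z]).round(1) for z in(.139,.142,.149,.098)])
g=cv2.cvtColor(cv2.imread("pics/s4.png"),cv2.COLOR_BGR2GRAY)
print(g[150:178,250:256].mean(1).round())
o=bot.get_obs();print(np.abs(o["qd"]).max(),o["time"])
E
```

```text
[array([251.2, 155.1]), array([251.1, 154.3]), array([250.9, 152.5]), array([252.1, 165.2])]
[114. 117. 133. 146. 142. 124. 101.  82.  72.  70.  70.  70.  70.  71.
  71.  72.  74.  77.  81.  84.  80.  76.  88. 123. 158. 176. 180. 181.]
0.3415288017549819 23.6667
```

```bash
python3 -c "
from workcell import bot
print(bot.job_done())"
```

```text
the job is handed in; nothing more can be done
None
```

I put the lock pin through the bush and into the strip's hole, seated it with its collar on the boss and released it. I handed the job in at about 24 s with the gripper clear; the judge's result was not shown.

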